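# Find the loaded sample bottle by its weight and tray it by colour

### The arm

A 6-joint arm with a two-finger parallel gripper is mounted at the origin on the work surface. World frame = base frame: x ahead of the robot, y to its left, z up, the work surface at z = 0. Lengths are in m, angles in rad, forces in N, time in s.
With the tool pointing down it reaches from about 0.275 to 0.825 m from the base axis. Payload 5.2 kg.
Tool frame: the origin (TCP) lies midway between the tips of the shut fingers; the grasp point (between the pads) lies 19 mm behind it; z points along the fingers, y is the line along which they close (so a half turn about z gives the same grasp; the last joint's range is limited). The gripper opens to 93 mm and grips with 3 to 60 N. Pads are 15 mm wide; open, the fingers measure 128 mm over their backs; the gripper's body (75 mm by 188 mm) begins 65 mm behind the grasp point.
Start: joints at [-1.509, 0.259, 1.535, -0, 1.348, -0.203], TCP at [0.144, -0.531, 0.182] pointing down, gripper open.
Joint ranges: [-3.14, 3.14], [-0.91, 2.08], [0.19, 2.58], [-1.22, 4.36], [0.22, 2.71], [-3.12, 3.12]. Speed limits (rad/s): [2.57, 2.57, 3.14, 3.14, 3.14, 3.14].

### API

Orientations are given as a unit quaternion [w, x, y, z].
In Python, from rig import * gives the robot as it stands. The module is installed in compiled form; this text tells all that it offers.
- The arm moves only by the tool servo_tool, never from a script. Its argument "targets" is a list of rows, each an object of numbers: "x", "y", "z": the shift along the tool's x, y, z in units of 0.03 m (1.0 is 0.03 m); "ax", "ay", "az": the turn, a rotation vector about the tool's x, y, z in units of 6 degrees (1.0 is 6 degrees); "claw": the opening, from 0 (shut) to 1 (fully open). In form: [{"x": .., "y": .., "z": .., "ax": .., "ay": .., "az": .., "claw": ..}, ...]. A call has 1 to 12 rows; each row shifts and turns the commanded pose from where the row before left it, along the tool's axes as they then stand; what a row does not reach is not made up. A row lasts 1/12 s, in which the tool goes at most 41.7 mm and 7.16 degrees, less where a joint would pass 70% of its speed; a pose out of reach is approached as far as the arm can. A call with a number of a shift or a turn outside -1 to 1 is refused whole. A call with a gripper value outside its range is refused whole. The fingers move at their own pace and stop on an object; "grip_force" is the grip in N (left out, the last holds). Time passes only in rows, so rows that do not move let the fingers close. It gives the time, the measured TCP pose, the force, the opening and the grip force at its end, in the units of the state.
- get_state(): the state, without advancing time (a new reading comes with each control period).
- camera(name): name is "scene" or "side" or "wrist"; returns a dict with "color" (420x560x3 uint8, blue, green, red), "range_z" (420x560 float32, m along the optical axis (not along the pixel's ray), 0 where there is no reading), "mtx" (3x3 intrinsics, pixels), "R" (3x3) and "t" (3): a world point X has camera coordinates R X + t. Camera axes: x right, y down, z forward; pixel columns grow to the right and rows downward; lengths in m; the calibration is good to about 2 mm. A picture is of the moment at which its call begins.
- close_job(): hands the job in; it is judged then, once.
The state is a dict: "time": time; "q": joint angles; "joint_velocities": joint speeds; "joint_efforts": joint torques, N m; "ee_pos": TCP position; "ee_rot": TCP orientation; "ft_force": force on the tool from outside, world axes, zero at the start; "ft_torque": the same for the moment, N m; "finger_gap": finger opening in m; "grip_force": force on a finger pad.
Only numpy, scipy, OpenCV 4.12 (cv2) and the standard library are available. Lean on these libraries where they do the work, as an engineer would, in place of code of your own. Each camera call takes 0.05 s, during which the arm holds its last target. There are 200 camera calls.

### The job

One of the three closed bottles in the leaning rack is loaded and the other two are empty; they look alike, so lift them to feel which is the heavy one. Stand the loaded bottle gently and upright in the tray of the same colour as its cap, and leave both empty bottles properly seated in their own places in the rack. Do not disturb the other things on the bench.

Things in the scene. Friction and masses are not known exactly. Their poses are not given: they have to be found in the camera images.
- bottle_blue: closed square white bottle, blue cap. Body 60 x 60 x 96 mm high, neck 34 mm across, firm square cap 40 x 40 mm from 104 to 142 mm up, sides parallel to the body's. Origin: centre of underside; z up to the cap, y along the rack. Starts in the rack, cap leaning 35 degrees to the robot. Loaded (a block inside with 6-8 mm play) 0.49 to 0.70 kg, empty 0.17 kg; any of the three may be the loaded one
- bottle_yellow: closed square white bottle, yellow cap. Body 60 x 60 x 96 mm high, neck 34 mm across, firm square cap 40 x 40 mm from 104 to 142 mm up, sides parallel to the body's. Origin: centre of underside; z up to the cap, y along the rack. Starts in the rack, cap leaning 35 degrees to the robot. Loaded (a block inside with 6-8 mm play) 0.49 to 0.70 kg, empty 0.17 kg; any of the three may be the loaded one
- bottle_red: closed square white bottle, red cap. Body 60 x 60 x 96 mm high, neck 34 mm across, firm square cap 40 x 40 mm from 104 to 142 mm up, sides parallel to the body's. Origin: centre of underside; z up to the cap, y along the rack. Starts in the rack, cap leaning 35 degrees to the robot. Loaded (a block inside with 6-8 mm play) 0.49 to 0.70 kg, empty 0.17 kg; any of the three may be the loaded one
- tray_blue: blue open plastic tray, fixed, 125 x 125 mm outside, 115 x 115 mm inside, walls 35 mm high and 5 mm thick. Origin: centre of its underside (6 mm above the bench, on a white board); its inner floor is 5 mm above the origin.
- tray_yellow: yellow open plastic tray, fixed, 125 x 125 mm outside, 115 x 115 mm inside, walls 35 mm high and 5 mm thick. Origin: centre of its underside (6 mm above the bench, on a white board); its inner floor is 5 mm above the origin.
- tray_red: red open plastic tray, fixed, 125 x 125 mm outside, 115 x 115 mm inside, walls 35 mm high and 5 mm thick. Origin: centre of its underside (6 mm above the bench, on a white board); its inner floor is 5 mm above the origin.
- rack: fixed metal rack, three seats along y. Bottles lean 35 degrees to its -x (robot side): foot on a ledge, robot-side face on a plate 86 mm high, cheeks 50 mm high with 3 mm either side; open at +x and top. Bottles lift out along their axis or straight up; one touching the plate leans weight on it. Origin: on the bench; seated bottles' origins are at x = 0, y = -115, 0, 115, z = 36 mm
- bowl: bystander: round steel bowl, 110 mm across, 45 mm high; origin: centre of its underside
- beaker: bystander: glass beaker, 64 mm across, 85 mm high; origin: centre of its underside
- amber: bystander: amber glass bottle with black cap, 68 mm across, 160 mm high; origin: centre of its underside
- jar: bystander: green glass jar with white lid, 72 mm across, 85 mm high; origin: centre of its underside
- tipbox: bystander: white box 85 x 120 x 68 mm with yellow pipette tips; origin: centre of its underside
- pipette: bystander: blue and white hand pipette lying on the bench, 290 mm long, 26 mm thick, 50 mm over its finger rest; origin on its axis line, level with the bench
There are look-alikes about, which are no part of the job. What is shaped like the bottle_red but pink is not meant.

How it is judged:
At the end, for the whole second after the job is handed in: the loaded bottle (it weighs on the tray with more than 3.2 N) stands upright within 0.08 rad on the floor of the tray of its cap's colour; both empty bottles are at rest in their own rack seats, within 15 mm of where they started and leaning 29 to 41 degrees; all three are at rest (((horizontal distance between bottle_blue and tray_blue below 0.04 m and z of bottle_blue in the frame of tray_blue below 0.01 m and angle between bottle_blue's own z axis and vertical below 0.08 rad and contact force between bottle_blue and tray_blue above 3.2 N and linear speed of each of bottle_blue, bottle_yellow, bottle_red below 0.02 m/s and distance of each of bottle_yellow, bottle_red from where it was at the start of the episode below 0.015 m and angle between bottle_yellow's own z axis and vertical between 0.51 and 0.71 rad and angle between bottle_red's own z axis and vertical between 0.51 and 0.71 rad) or (horizontal distance between bottle_yellow and tray_yellow below 0.04 m and z of bottle_yellow in the frame of tray_yellow below 0.01 m and angle between bottle_yellow's own z axis and vertical below 0.08 rad and contact force between bottle_yellow and tray_yellow above 3.2 N and linear speed of each of bottle_yellow, bottle_blue, bottle_red below 0.02 m/s and distance of each of bottle_blue, bottle_red from where it was at the start of the episode below 0.015 m and angle between bottle_blue's own z axis and vertical between 0.51 and 0.71 rad and angle between bottle_red's own z axis and vertical between 0.51 and 0.71 rad) or (horizontal distance between bottle_red and tray_red below 0.04 m and z of bottle_red in the frame of tray_red below 0.01 m and angle between bottle_red's own z axis and vertical below 0.08 rad and contact force between bottle_red and tray_red above 3.2 N and linear speed of each of bottle_red, bottle_blue, bottle_yellow below 0.02 m/s and distance of each of bottle_blue, bottle_yellow from where it was at the start of the episode below 0.015 m and angle between bottle_blue's own z axis and vertical between 0.51 and 0.71 rad and angle between bottle_yellow's own z axis and vertical between 0.51 and 0.71 rad))); the robot touches nothing.
It fails at once if a bystander is shifted more than 30 mm or knocked over (distance of any of bowl, beaker, amber, jar, tipbox, pipette from where it was at the start of the episode above 0.03 m or angle between any of bowl, beaker, amber, jar, tipbox's own z axis and vertical above 0.5 rad).
It fails at once if a bottle is dropped or slammed into its tray (it comes down to the tray floor faster than 0.5 m/s) ((horizontal distance between bottle_blue and tray_blue below 0.06 m and z of bottle_blue in the frame of tray_blue below 0.025 m and linear speed of bottle_blue above 0.5 m/s) or (horizontal distance between bottle_yellow and tray_yellow below 0.06 m and z of bottle_yellow in the frame of tray_yellow below 0.025 m and linear speed of bottle_yellow above 0.5 m/s) or (horizontal distance between bottle_red and tray_red below 0.06 m and z of bottle_red in the frame of tray_red below 0.025 m and linear speed of bottle_red above 0.5 m/s)).
It also fails if it takes over 64 s, if anything falls off the work surface, if the arm or the gripper's body presses on something with over 40 N, if the wrist force passes 120 N, or if a joint passes its speed limit or range.

## Working session

There is one attempt and no reset: what is moved stays moved. The work goes in short steps, Python scripts to look and compute and a tool call to move; the robot and the scene stay as the last step left them, time stands still between calls to the robot, and variables do not carry over. Pictures are saved under pics/ and viewed, at most 10 in all, crops included, and the job is handed in when it is done.

Besides the shell and the picture viewer there is one more tool, called as name(argument=value, ...) on one line, values as JSON. servo_tool: Moves the arm, as the interface text tells. Its arguments: {"type":"object","properties":{"targets":{"type":"array"},"grip_force":{"type":"number"}},"required":["targets"]}

```bash
mkdir -p pics; python3 - <<'E'
from rig import *
import cv2,pickle
d={}
for n in ["scene","side"]:
    c=camera(n); d[n]=c; cv2.imwrite(f"pics/{n}0.png",c["color"]); print(n,c["mtx"].tolist(),(-c["R"].T@c["t"]).tolist())
pickle.dump(d,open("d0.pkl","wb"))
s=get_state(); print(s)
E
```

```text
scene [[510.6713302543782, 0.0, 275.04856219528637], [0.0, 510.6713302543782, 210.80346940223407], [0.0, 0.0, 1.0]] [0.9781388259743107, -0.6137881062861673, 0.961906179653666]
side [[390.22660153310954, 0.0, 276.9546557336789], [0.0, 390.22660153310954, 209.87123524788908], [0.0, 0.0, 1.0]] [0.04479810883856039, 0.6028843602610103, 0.6170353136192703]
{'time': 0.1, 'q': array([-1.50878170e+00,  2.59272437e-01,  1.53595700e+00,  3.69784016e-05,
        1.34799208e+00, -2.02814573e-01]), 'joint_velocities': array([ 0.00182614, -0.00099493, -0.00437583,  0.00070241,  0.00119864,
        0.00097835]), 'joint_efforts': array([ 2.44059520e-03, -4.38205504e+01, -2.84644550e+01,  7.23492843e-02,
        3.61761893e-02, -4.98567510e-05]), 'ee_pos': array([ 0.14395464, -0.53026904,  0.18100632]), 'ee_rot': array([-8.11149465e-04,  9.91246201e-01,  1.32023878e-01,  7.52730437e-05]), 'ft_force': array([-0.23810812,  0.34051967,  0.62339942]), 'ft_torque': array([ 0.04085996, -0.0074575 , -0.02578715]), 'grip_force': 0.0, 'finger_gap': 0.09295482043241708}
```

View pics/scene0.png

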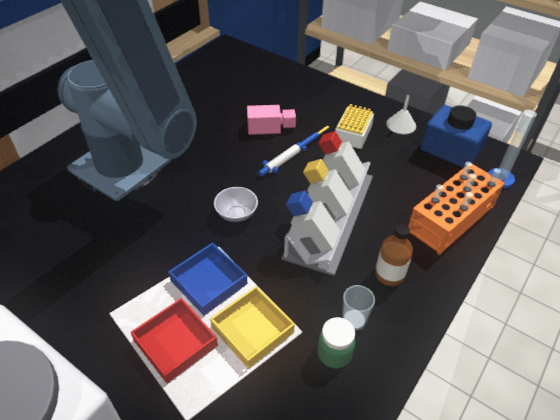

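View pics/side0.png

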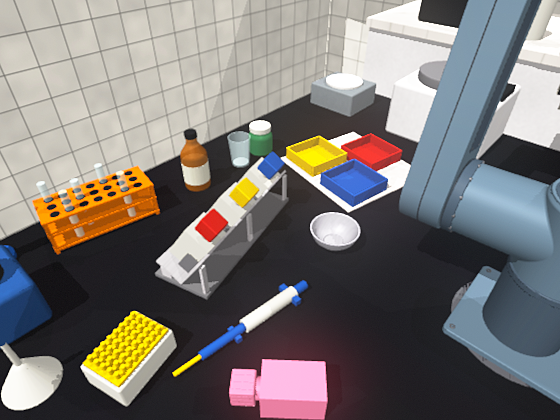

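The pictures show the caps in the scene view at blue (300,203), yellow (316,171) and red (330,142), and the trays at blue (208,278), red (174,340) and yellow (253,326). In the side view the caps are at red (211,225), yellow (244,192) and blue (271,165). The pink bottle is the look-alike.

```bash
cat > h.py <<'E'
import numpy as np,cv2
def cloud(c,box,hue,smin=110,vmin=40):
    hsv=cv2.cvtColor(c["color"],cv2.COLOR_BGR2HSV).astype(int)
    H=hsv[...,0]; dh=np.abs((H-hue+90)%180-90)
    m=(dh<11)&(hsv[...,1]>smin)&(hsv[...,2]>vmin)&(c["range_z"]>0)
    b=np.zeros_like(m); x0,y0,x1,y1=box; b[y0:y1,x0:x1]=1; m&=b
    v,u=np.nonzero(m); return lift(c,u,v)
def lift(c,u,v):
    z=c["range_z"][v,u]; K=c["mtx"]
    P=np.stack([(u-K[0,2])/K[0,0]*z,(v-K[1,2])/K[1,1]*z,z],1)
    return (P-c["t"])@c["R"]
HUE=dict(blue=112,yellow=25,red=0)
E
python3 - <<'E'
from h import *
import pickle
d=pickle.load(open("d0.pkl","rb"))
cap={"scene":dict(blue=(283,187,318,218),yellow=(300,156,332,186),red=(314,128,345,156)),
"side":dict(blue=(254,148,288,183),yellow=(228,174,262,211),red=(192,204,230,245))}
tr={"scene":dict(blue=(165,240,250,315),yellow=(208,285,298,370),red=(130,297,220,382)),
"side":dict(blue=(315,155,392,208),yellow=(282,132,350,175),red=(338,130,405,170))}
for n in d:
  c=d[n]
  for k in HUE:
    P=cloud(c,cap[n][k],HUE[k]); print(n,k,len(P),"cap med",np.median(P,0).round(4),"p2",np.percentile(P,2,0).round(4),"p98",np.percentile(P,98,0).round(4))
  for k in HUE:
    P=cloud(c,tr[n][k],HUE[k]); P=P[(P[:,2]>-.01)&(P[:,2]<.07)]
    T=P[P[:,2]>.035]
    r=cv2.minAreaRect((T[:,:2]*1000).astype(np.float32)); print(n,k,"tray",len(P),"zp",np.percentile(P[:,2],[2,30,50,98]).round(4),"rect",np.round(r[0],1),np.round(r[1],1),round(r[2],1))
  # all things above bench coarse
  # white body / rack: cloud
E
```

```text
scene blue 473 cap med [0.5634 0.054  0.149 ] p2 [0.4628 0.041  0.0013] p98 [0.584  0.1597 0.165 ]
scene yellow 419 cap med [0.5351 0.1639 0.1479] p2 [0.4281 0.1516 0.0025] p98 [0.5553 0.2934 0.1652]
scene red 379 cap med [0.5056 0.2738 0.1472] p2 [0.3911 0.2634 0.001 ] p98 [0.5266 0.4449 0.1646]
scene blue tray 3082 zp [0.0092 0.0128 0.0147 0.0443] rect [ 467.3 -154. ] [126.1 127.9] 78.3
scene yellow tray 3820 zp [0.0091 0.0126 0.0142 0.0441] rect [ 622.2 -192. ] [125.5 125. ] 77.5
scene red tray 4002 zp [0.0093 0.0126 0.014  0.044 ] rect [ 513.3 -310.1] [124.4 127.3] 77.9
side blue 412 cap med [0.5512 0.0764 0.1475] p2 [ 0.5327 -0.1023  0.0032] p98 [0.6747 0.087  0.1641]
side yellow 490 cap med [0.5211 0.1866 0.1479] p2 [0.5033 0.155  0.1199] p98 [0.5409 0.198  0.1635]
side red 601 cap med [0.4916 0.2956 0.1489] p2 [0.4739 0.2653 0.1188] p98 [0.5122 0.3092 0.1635]
side blue tray 1928 zp [0.0105 0.0136 0.0207 0.043 ] rect [ 466.3 -153.5] [127.7 124.4] 78.8
side yellow tray 1564 zp [0.0107 0.0144 0.0232 0.0436] rect [ 605.3 -186.4] [128.5 161.5] 78.0
side red tray 1371 zp [0.0079 0.0142 0.0241 0.0435] rect [ 512.3 -299.9] [146.4 126.3] 78.8
```

```bash
cat >> h.py <<'E'
from scipy.spatial.transform import Rotation as Ro
def frame(yaw,lean):   # bottle axes as columns
    return (Ro.from_euler('z',yaw,degrees=True)*Ro.from_euler('y',-lean,degrees=True)).as_matrix()
def cur(s): 
    w=s["ee_rot"]; return Ro.from_quat([w[1],w[2],w[3],w[0]])
def tool(B):  # tool x=bottle x, y=-bottle y, z=-bottle z
    return Ro.from_matrix(B@np.diag([1,-1,-1]))
def plan(s,p,T):
    "rotation (units 6deg, tool axes) then shift in final tool axes (units 30mm)"
    print("rot",((cur(s).inv()*T).as_rotvec(degrees=True)/6).round(2),"shift",(T.inv().apply(np.array(p)-s["ee_pos"])/.03).round(2))
E
python3 - <<'E'
from rig import *
from h import *
import pickle
d=pickle.load(open("d0.pkl","rb"))
cap={"scene":dict(blue=(283,187,318,218),yellow=(300,156,332,186),red=(314,128,345,156)),
"side":dict(blue=(254,148,288,183),yellow=(228,174,262,211),red=(192,204,230,245))}
C={}
for it,yaw in enumerate([14.7,None]):
  if yaw is None:
    v=C["red"]-C["blue"]; yaw=np.degrees(np.arctan2(-v[0],v[1])); print("yaw",yaw)
  B=frame(yaw,35)
  for k in HUE:
    Q=[]
    for n in d:
      P=cloud(d[n],cap[n][k],HUE[k]); P=P[P[:,2]>.105]; Q.append(P@B)
    # visible: scene sees +x' and -y faces, and top ; side sees +y, top
    a,b=Q
    f=lambda q,i,p: np.percentile(q[:,i],p)
    if it: print(k,"scene lo/hi",[(round(f(a,i,2),4),round(f(a,i,98),4)) for i in range(3)],"side",[(round(f(b,i,2),4),round(f(b,i,98),4)) for i in range(3)])
    A=np.vstack(Q)
    loc=np.array([(f(A,0,1)+f(A,0,99))/2,(f(a,1,2)+f(b,1,98))/2,(f(a,2,98)+f(b,2,98))/2-.019])
    C[k]=B@loc
    if it: print(k,"cap centre",C[k].round(4),"foot",(C[k]-.123*B[:,2]).round(4))
pickle.dump((C,yaw),open("cap.pkl","wb"))
s=get_state()
T=tool(B); p=C["blue"]+B[:,2]*(.120); print("pre",p); plan(s,p,T)
E
```

```text
yaw 14.773705575107199
blue scene lo/hi [(np.float64(0.5183), np.float64(0.5583)), (np.float64(-0.1017), np.float64(-0.0639)), (np.float64(-0.2211), np.float64(-0.186))] side [(np.float64(0.5163), np.float64(0.5535)), (np.float64(-0.0972), np.float64(-0.0595)), (np.float64(-0.2202), np.float64(-0.1852))]
blue cap centre [0.5596 0.0642 0.1406] foot [0.6278 0.0822 0.0399]
yellow scene lo/hi [(np.float64(0.5186), np.float64(0.5585)), (np.float64(0.0124), np.float64(0.0504)), (np.float64(-0.2219), np.float64(-0.1856))] side [(np.float64(0.5161), np.float64(0.5535)), (np.float64(0.0168), np.float64(0.0552)), (np.float64(-0.2214), np.float64(-0.1855))]
yellow cap centre [0.5302 0.1748 0.1405] foot [0.5984 0.1928 0.0397]
red scene lo/hi [(np.float64(0.5186), np.float64(0.5586)), (np.float64(0.1273), np.float64(0.1655)), (np.float64(-0.2221), np.float64(-0.1859))] side [(np.float64(0.5162), np.float64(0.5536)), (np.float64(0.1319), np.float64(0.1697)), (np.float64(-0.2205), np.float64(-0.1858))]
red cap centre [0.5012 0.2858 0.1403] foot [0.5694 0.3038 0.0395]
pre [0.49305651 0.04668161 0.23894157]
rot [-0.04  5.83  0.06] shift [ 14.34 -15.63   7.68]
```

servo_tool(targets=[{"z": -1,"claw": 0.85},{"z": -1,"claw": 0.85},{"z": -1,"claw": 0.85},{"x": 0.7,"y": -0.68,"z": -1},{"x": 0.7,"y": -0.68,"z": -1},{"x": 0.7,"y": -0.68},{"x": 0.7,"y": -0.68},{"x": 0.7,"y": -0.68},{"x": 0.7,"y": -0.68},{"x": 0.7,"y": -0.68},{"x": 0.7,"y": -0.68},{"x": 0.7,"y": -0.68}])

```text
invalid input
```

servo_tool(targets=[{"x": 0.7,"y": -0.68},{"x": 0.7,"y": -0.68},{"x": 0.7,"y": -0.68},{"x": 0.7,"y": -0.68},{"x": 0.7,"y": -0.68},{"x": 0.7,"y": -0.68},{"x": 0.7,"y": -0.68},{"x": 0.7,"y": -0.68},{"x": 0.7,"y": -0.68},{"x": 0.7,"y": -0.68},{"x": 0.7,"y": -0.68},{"x": 0.7,"y": -0.68}])

```text
invalid input
```

servo_tool(targets=[{"x": 0.7,"y": -0.68},{"x": 0.7,"y": -0.68},{"ay": 0.9},{"ay": 0.9},{"ay": 0.9},{"ay": 0.9},{"ay": 0.9},{"ay": 0.9},{"ay": 0.4},{},{},{}])

```text
invalid input
```

servo_tool(targets=[{"x": 0,"y": 0,"z": -1,"ax": 0,"ay": 0,"az": 0,"claw": 0.9},{"x": 0,"y": 0,"z": -1,"ax": 0,"ay": 0,"az": 0,"claw": 0.9},{"x": 0,"y": 0,"z": -1,"ax": 0,"ay": 0,"az": 0,"claw": 0.9},{"x": 0.7,"y": -0.68,"z": -1,"ax": 0,"ay": 0,"az": 0,"claw": 0.9},{"x": 0.7,"y": -0.68,"z": -1,"ax": 0,"ay": 0,"az": 0,"claw": 0.9},{"x": 0.7,"y": -0.68,"z": 0,"ax": 0,"ay": 0,"az": 0,"claw": 0.9},{"x": 0.7,"y": -0.68,"z": 0,"ax": 0,"ay": 0,"az": 0,"claw": 0.9},{"x": 0.7,"y": -0.68,"z": 0,"ax": 0,"ay": 0,"az": 0,"claw": 0.9},{"x": 0.7,"y": -0.68,"z": 0,"ax": 0,"ay": 0,"az": 0,"claw": 0.9},{"x": 0.7,"y": -0.68,"z": 0,"ax": 0,"ay": 0,"az": 0,"claw": 0.9},{"x": 0.7,"y": -0.68,"z": 0,"ax": 0,"ay": 0,"az": 0,"claw": 0.9},{"x": 0.7,"y": -0.68,"z": 0,"ax": 0,"ay": 0,"az": 0,"claw": 0.9}])

```text
time: 1.1
ee_pos: [0.2785, -0.3029, 0.3311]
ee_rot: [-0.0, 0.991, 0.132, -0.0]
ft_force: [-0.3, -0.1, 0.6]
finger_gap: 0.0834
grip_force: 0.0
```

servo_tool(targets=[{"x": 0.82,"y": -0.79,"z": 0,"ax": 0,"ay": 0,"az": 0,"claw": 0.9},{"x": 0.82,"y": -0.79,"z": 0,"ax": 0,"ay": 0,"az": 0,"claw": 0.9},{"x": 0.82,"y": -0.79,"z": 0,"ax": 0,"ay": 0,"az": 0,"claw": 0.9},{"x": 0.82,"y": -0.79,"z": 0,"ax": 0,"ay": 0,"az": 0,"claw": 0.9},{"x": 0.82,"y": -0.79,"z": 0,"ax": 0,"ay": 0,"az": 0,"claw": 0.9},{"x": 0.82,"y": -0.79,"z": 0,"ax": 0,"ay": 0,"az": 0,"claw": 0.9},{"x": 0.82,"y": -0.79,"z": 0,"ax": 0,"ay": 0,"az": 0,"claw": 0.9},{"x": 0.82,"y": -0.79,"z": 0,"ax": 0,"ay": 0,"az": 0,"claw": 0.9},{"x": 0.82,"y": -0.79,"z": 0,"ax": 0,"ay": 0,"az": 0,"claw": 0.9},{"x": 0.82,"y": -0.79,"z": 0,"ax": 0,"ay": 0,"az": 0,"claw": 0.9},{"x": 0.82,"y": -0.79,"z": 0,"ax": 0,"ay": 0,"az": 0,"claw": 0.9},{"x": 0.82,"y": -0.79,"z": 0,"ax": 0,"ay": 0,"az": 0,"claw": 0.9}])

```text
time: 2.1
ee_pos: [0.489, 0.0491, 0.3311]
ee_rot: [-0.0, 0.991, 0.132, -0.0]
ft_force: [0.4, -0.5, 1.1]
finger_gap: 0.0838
grip_force: 0.0
```

servo_tool(targets=[{"x": 0,"y": 0,"z": 0,"ax": 0,"ay": 0.9,"az": 0,"claw": 0.9},{"x": 0,"y": 0,"z": 0,"ax": 0,"ay": 0.9,"az": 0,"claw": 0.9},{"x": 0,"y": 0,"z": 0,"ax": 0,"ay": 0.9,"az": 0,"claw": 0.9},{"x": 0,"y": 0,"z": 0,"ax": 0,"ay": 0.9,"az": 0,"claw": 0.9},{"x": 0,"y": 0,"z": 0,"ax": 0,"ay": 0.9,"az": 0,"claw": 0.9},{"x": 0,"y": 0,"z": 0,"ax": 0,"ay": 0.9,"az": 0,"claw": 0.9},{"x": 0,"y": 0,"z": 0,"ax": 0,"ay": 0.4,"az": 0,"claw": 0.9},{"x": 0,"y": 0,"z": 0,"ax": 0,"ay": 0,"az": 0,"claw": 0.9}])

```text
time: 2.77
ee_pos: [0.4864, 0.0474, 0.3296]
ee_rot: [-0.04, 0.946, 0.125, 0.296]
ft_force: [-0.6, -0.9, -0.4]
finger_gap: 0.0837
grip_force: 0.0
```

```bash
cat > st.py <<'E'
import sys
from rig import *
from h import *
import pickle
C,yaw=pickle.load(open("cap.pkl","rb")); B=frame(yaw,35); T=tool(B)
def go(k,h): # grasp point at h mm beyond cap centre, TCP 19 mm further down
    s=get_state(); print("tilt/yaw axes",cur(s).as_matrix().round(3).tolist(),s["q"].round(2),s["ft_force"].round(2))
    plan(s,C[k]+B[:,2]*(h-.019),T)
E
python3 -c "
from st import *
go('blue',.1); go('blue',0.002)
c=camera('wrist'); cv2.imwrite('pics/w1.png',c['color'])"
```

```text
tilt/yaw axes [[0.793, 0.26, 0.551], [0.213, -0.966, 0.149], [0.571, -0.001, -0.821]] [-0.48 -0.35  1.93  0.44  1.14  0.73] [-0.55 -0.9  -0.39]
rot [-0.04  0.04  0.03] shift [-1.56  0.08  3.9 ]
tilt/yaw axes [[0.793, 0.26, 0.551], [0.213, -0.966, 0.149], [0.571, -0.001, -0.821]] [-0.48 -0.35  1.93  0.44  1.14  0.73] [-0.55 -0.9  -0.39]
rot [-0.04  0.04  0.03] shift [-1.56  0.08  7.16]
```

servo_tool(targets=[{"x": -0.52,"y": 0.03,"z": 0.5,"ax": 0,"ay": 0,"az": 0,"claw": 0.9},{"x": -0.52,"y": 0.03,"z": 0.5,"ax": 0,"ay": 0,"az": 0,"claw": 0.9},{"x": -0.52,"y": 0.02,"z": 0.7,"ax": 0,"ay": 0,"az": 0,"claw": 0.9},{"x": 0,"y": 0,"z": 0.8,"ax": 0,"ay": 0,"az": 0,"claw": 0.9},{"x": 0,"y": 0,"z": 0.8,"ax": 0,"ay": 0,"az": 0,"claw": 0.9},{"x": 0,"y": 0,"z": 0.6,"ax": 0,"ay": 0,"az": 0,"claw": 0.9},{"x": 0,"y": 0,"z": 0,"ax": 0,"ay": 0,"az": 0,"claw": 0.9}])

```text
time: 3.4
ee_pos: [0.5166, 0.0536, 0.2054]
ee_rot: [-0.041, 0.947, 0.127, 0.294]
ft_force: [0.1, -0.0, 0.2]
finger_gap: 0.0835
grip_force: 0.0
```

```bash
python3 -c "
from st import *
go('blue',0.002)
c=camera('wrist'); cv2.imwrite('pics/w2.png',c['color'])"
```

```text
tilt/yaw axes [[0.796, 0.264, 0.545], [0.215, -0.965, 0.152], [0.566, -0.004, -0.824]] [-0.41 -0.19  2.13  0.53  0.79  0.6 ] [ 0.14 -0.03  0.16]
rot [-0.08  0.09  0.05] shift [-0.03  0.02  3.18]
```

View pics/w2.png

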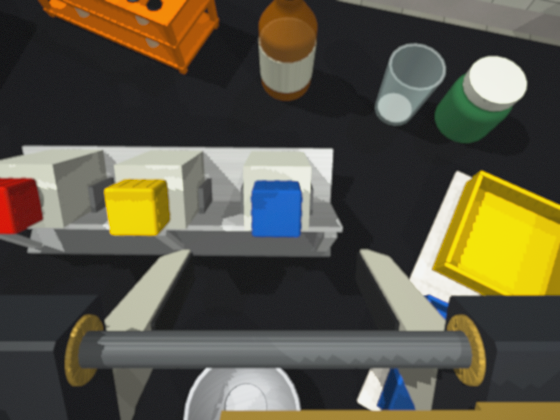

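The wrist view shows the blue cap at (276,208), centred between the fingertips at u≈185 and u≈365. I'll descend along the bottle axis and grip.

servo_tool(targets=[{"x": 0,"y": 0,"z": 0.6,"ax": 0,"ay": 0.1,"az": 0,"claw": 0.9},{"x": 0,"y": 0,"z": 0.6,"ax": 0,"ay": 0,"az": 0,"claw": 0.9},{"x": 0,"y": 0,"z": 0.6,"ax": 0,"ay": 0,"az": 0,"claw": 0.9},{"x": 0,"y": 0,"z": 0.5,"ax": 0,"ay": 0,"az": 0,"claw": 0.9},{"x": 0,"y": 0,"z": 0.5,"ax": 0,"ay": 0,"az": 0,"claw": 0.9},{"x": 0,"y": 0,"z": 0.4,"ax": 0,"ay": 0,"az": 0,"claw": 0.9},{"x": 0,"y": 0,"z": 0,"ax": 0,"ay": 0,"az": 0,"claw": 0.9}])

```text
time: 4.03
ee_pos: [0.571, 0.0673, 0.1299]
ee_rot: [-0.041, 0.944, 0.126, 0.301]
ft_force: [-0.7, 0.6, 0.3]
finger_gap: 0.084
grip_force: 0.0
```

```bash
python3 -c "
from st import *
go('blue',0.002)"
```

```text
tilt/yaw axes [[0.787, 0.263, 0.558], [0.214, -0.965, 0.153], [0.579, -0.001, -0.816]] [-0.31  0.03  2.16  0.69  0.52  0.46] [-0.72  0.59  0.35]
rot [-0.05 -0.06  0.06] shift [-0.12  0.    0.05]
```

servo_tool(targets=[{"x": 0,"y": 0,"z": 0,"ax": 0,"ay": 0,"az": 0,"claw": 0},{"x": 0,"y": 0,"z": 0,"ax": 0,"ay": 0,"az": 0,"claw": 0},{"x": 0,"y": 0,"z": 0,"ax": 0,"ay": 0,"az": 0,"claw": 0},{"x": 0,"y": 0,"z": 0,"ax": 0,"ay": 0,"az": 0,"claw": 0},{"x": 0,"y": 0,"z": 0,"ax": 0,"ay": 0,"az": 0,"claw": 0},{"x": 0,"y": 0,"z": 0,"ax": 0,"ay": 0,"az": 0,"claw": 0},{"x": 0,"y": 0,"z": 0,"ax": 0,"ay": 0,"az": 0,"claw": 0}], grip_force=50)

```text
time: 4.62
ee_pos: [0.5702, 0.0668, 0.1306]
ee_rot: [-0.04, 0.944, 0.126, 0.302]
ft_force: [0.0, -0.5, 0.6]
finger_gap: 0.0414
grip_force: 0.0
```

servo_tool(targets=[{"x": 0,"y": 0,"z": 0,"ax": 0,"ay": 0,"az": 0,"claw": 0},{"x": 0,"y": 0,"z": 0,"ax": 0,"ay": 0,"az": 0,"claw": 0},{"x": 0,"y": 0,"z": 0,"ax": 0,"ay": 0,"az": 0,"claw": 0}])

```text
time: 4.87
ee_pos: [0.5701, 0.0669, 0.1302]
ee_rot: [-0.04, 0.944, 0.126, 0.301]
ft_force: [-0.1, 0.2, -0.6]
finger_gap: 0.0213
grip_force: 0.0
```

servo_tool(targets=[{"x": 0.12,"y": 0,"z": -0.16,"ax": 0,"ay": 0,"az": 0,"claw": 0},{"x": 0.12,"y": 0,"z": -0.16,"ax": 0,"ay": 0,"az": 0,"claw": 0},{"x": 0.12,"y": 0,"z": -0.16,"ax": 0,"ay": 0,"az": 0,"claw": 0},{"x": 0.12,"y": 0,"z": -0.16,"ax": 0,"ay": 0,"az": 0,"claw": 0},{"x": 0.12,"y": 0,"z": -0.16,"ax": 0,"ay": 0,"az": 0,"claw": 0},{"x": 0,"y": 0,"z": 0,"ax": 0,"ay": 0,"az": 0,"claw": 0},{"x": 0,"y": 0,"z": 0,"ax": 0,"ay": 0,"az": 0,"claw": 0},{"x": 0,"y": 0,"z": 0,"ax": 0,"ay": 0,"az": 0,"claw": 0},{"x": 0,"y": 0,"z": 0,"ax": 0,"ay": 0,"az": 0,"claw": 0},{"x": 0,"y": 0,"z": 0,"ax": 0,"ay": 0,"az": 0,"claw": 0}])

```text
time: 5.7
ee_pos: [0.5706, 0.0672, 0.1598]
ee_rot: [-0.04, 0.944, 0.126, 0.301]
ft_force: [-0.3, 0.6, 0.0]
finger_gap: 0.0004
grip_force: 0.0
```

```bash
python3 -c "
from st import *
for i in range(6):
    s=get_state(); print(s['ft_force'].round(2),s['ft_torque'].round(2)); c=camera('side')
cv2.imwrite('pics/s1.png',cv2.resize(c['color'][120:320,150:350],(600,600)))"
```

```text
[-0.27  0.58  0.02] [-0.08  0.22 -0.01]
[ 0.67 -0.21 -0.74] [-0.06  0.31  0.05]
[-0.56  0.42  0.77] [-0.03  0.25 -0.01]
[ 0.03 -0.11 -0.41] [-0.12  0.25  0.  ]
[-0.4   0.11 -0.64] [-0.08  0.23  0.02]
[ 0.04 -0.03  0.57] [-0.09  0.23  0.01]
```

View pics/s1.png

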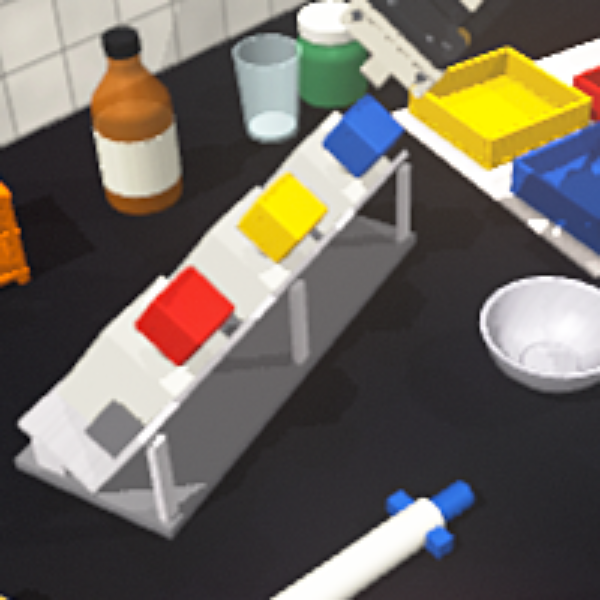

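```bash
python3 -c "
from st import *
s=get_state(); p=s['ee_pos']
for n in ['side','scene']:
    c=camera(n); 
    for X in (p,C['blue']):
        q=c['R']@X+c['t']; uv=c['mtx']@q/q[2]; print(n,uv[:2].round(1),'z',q[2].round(3))
    print('axis', (c['R'].T[:,2]).round(3))
    if n=='scene': cv2.imwrite('pics/sc2.png',cv2.resize(c['color'][110:290,200:440],(800,600)))
    u,v=np.meshgrid(np.arange(200,440),np.arange(100,260)); P=lift(c,u.ravel(),v.ravel())
    # points of gripper: higher than 0.17
    m=(P[:,2]>.155)&(P[:,2]<.4)&(np.linalg.norm(P[:,:2]-p[:2],axis=1)<.15); Q=P[m]; print(m.sum(), np.percentile(Q,[1,50,99],axis=0).round(3)); 
    L=(Q-p)@cur(s).as_matrix(); print('tool-frame',np.percentile(L,[1,50,99],axis=0).round(3))
"
```

```text
side [265.  155.4] z 0.87
side [269.7 164.1] z 0.878
axis [ 0.522 -0.571 -0.633]
2340 [[ 0.423 -0.004  0.156]
 [ 0.467  0.093  0.289]
 [ 0.561  0.191  0.328]]
tool-frame [[-0.033 -0.132 -0.217]
 [-0.005 -0.051 -0.16 ]
 [ 0.036  0.046 -0.005]]
scene [304.9 197.8] z 1.126
scene [299.6 202.5] z 1.143
axis [-0.398  0.555 -0.73 ]
4270 [[ 0.442 -0.05   0.157]
 [ 0.495  0.029  0.299]
 [ 0.567  0.177  0.394]]
tool-frame [[-0.027 -0.116 -0.268]
 [ 0.019  0.015 -0.161]
 [ 0.04   0.093 -0.   ]]
```

View pics/sc2.png

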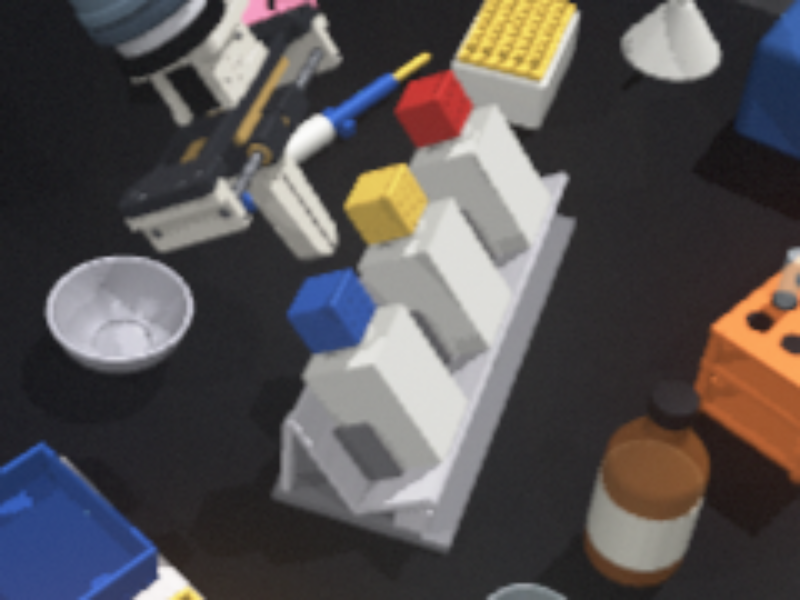

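The picture shows the shut fingertips at scene (299,183), while the reported TCP projects to (305,198). I gripped air, so I need to measure the real tip against the reported one.

```bash
python3 -c "
from st import *
s=get_state(); p=s['ee_pos']; R=cur(s)
a=camera('scene'); b=camera('side')
print(s['q'].round(4).tolist(), p, s['ee_rot'].round(4))
for c,(u0,u1,v0,v1) in ((a,(280,306,160,190)),(b,(262,292,120,152))):
    u,v=np.meshgrid(np.arange(u0,u1),np.arange(v0,v1)); u=u.ravel();v=v.ravel(); P=lift(c,u,v); br=c['color'][v,u].min(1)
    m=(P[:,2]>.14)&(br>60)&(P[:,2]<.3); i=np.argsort(P[m]@R.as_matrix()[:,2])[-25:]
    print('extreme along tool z', np.median(P[m][i],0).round(4), 'px',u[m][i].mean(),v[m][i].mean())
Pa=a['mtx']@np.c_[a['R'],a['t']]; Pb=b['mtx']@np.c_[b['R'],b['t']]
X=cv2.triangulatePoints(Pa,Pb,np.array([[299.],[185]]),np.array([[283.],[145]])); print('tri',(X[:3]/X[3]).ravel().round(4))
cv2.imwrite('pics/tips.png',np.hstack([cv2.resize(a['color'][150:210,270:330],(400,400)),cv2.resize(b['color'][120:180,245:305],(400,400))]))
"
```

```text
[-0.3098, -0.0197, 2.1188, 0.6012, 0.5902, 0.5672] [0.57087963 0.0670774  0.16016379] [-0.0402  0.9443  0.1258  0.3013]
extreme along tool z [0.5539 0.0667 0.1967] px 300.08 179.6
extreme along tool z [0.5405 0.0729 0.2016] px 273.2 145.0
tri [0.5487 0.0568 0.1933]
```

View pics/tips.png

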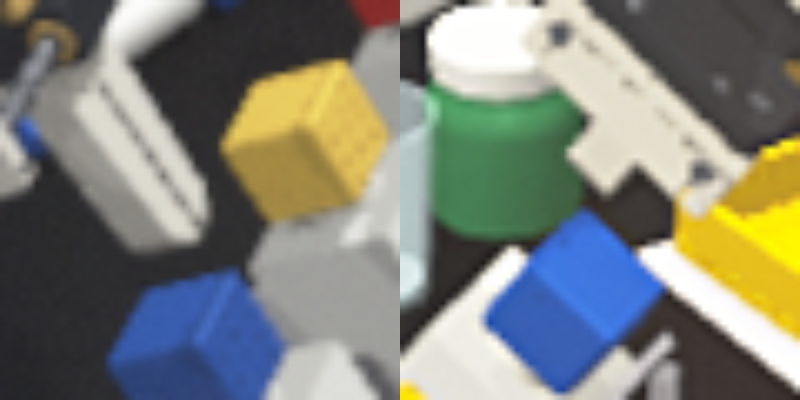

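```bash
python3 -c "
from st import *
s=get_state(); p=s['ee_pos']; R=cur(s).as_matrix()
a=camera('scene'); b=camera('side')
Pa=a['mtx']@np.c_[a['R'],a['t']]; Pb=b['mtx']@np.c_[b['R'],b['t']]
X=cv2.triangulatePoints(Pa,Pb,np.array([[295.5],[186.8]]),np.array([[276.],[148.5]])); X=(X[:3]/X[3]).ravel(); print('tri',X.round(4),'tool frame',(R.T@(X-p)).round(4))
for d in (0,.02,.03,.04):
    for M in (Pa,Pb):
        q=M@np.r_[p-d*R[:,2],1]; print(d,(q[:2]/q[2]).round(1),end=' ')
    print()
"
```

```text
tri [0.547  0.0607 0.1848] tool frame [-0.0059 -0.0001 -0.0343]
0 [304.9 197.8] 0 [265.  155.4] 
0.02 [300.3 191.2] 0.02 [269.5 150.2] 
0.03 [297.9 187.8] 0.03 [271.8 147.6] 
0.04 [295.6 184.4] 0.04 [274.1 144.9]
```

The tips sit about 34 mm behind the reported TCP along tool z, as both views agree. I'll open, then go 34 mm deeper.

servo_tool(targets=[{"x": 0,"y": 0,"z": 0,"ax": 0,"ay": 0,"az": 0,"claw": 0.9},{"x": 0,"y": 0,"z": 0,"ax": 0,"ay": 0,"az": 0,"claw": 0.9},{"x": 0,"y": 0,"z": 0,"ax": 0,"ay": 0,"az": 0,"claw": 0.9},{"x": 0,"y": 0,"z": 0,"ax": 0,"ay": 0,"az": 0,"claw": 0.9},{"x": 0,"y": 0,"z": 0,"ax": 0,"ay": 0,"az": 0,"claw": 0.9},{"x": 0,"y": 0,"z": 0,"ax": 0,"ay": 0,"az": 0,"claw": 0.9},{"x": 0,"y": 0,"z": 0,"ax": 0,"ay": 0,"az": 0,"claw": 0.9},{"x": 0,"y": 0,"z": 0,"ax": 0,"ay": 0,"az": 0,"claw": 0.9},{"x": 0,"y": 0,"z": 0,"ax": 0,"ay": 0,"az": 0,"claw": 0.9}])

```text
time: 7.05
ee_pos: [0.5709, 0.0671, 0.1602]
ee_rot: [-0.04, 0.944, 0.126, 0.301]
ft_force: [-0.4, -0.1, -0.8]
finger_gap: 0.0561
grip_force: 0.0
```

```bash
sed -i 's/h-.019)/h-.019-.034)/' st.py; python3 -c "
from st import *
go('blue',0.002); print(get_state()['finger_gap'])"
```

```text
tilt/yaw axes [[0.787, 0.262, 0.559], [0.213, -0.965, 0.152], [0.579, -0.0, -0.815]] [-0.31 -0.02  2.12  0.6   0.59  0.57] [-0.36 -0.05 -0.84]
rot [-0.04 -0.07  0.05] shift [-0.69 -0.    2.01]
0.056116206736626824
```

servo_tool(targets=[{"x": -0.23,"y": 0,"z": 0,"ax": 0,"ay": 0,"az": 0,"claw": 0.75},{"x": -0.23,"y": 0,"z": 0,"ax": 0,"ay": 0,"az": 0,"claw": 0.75},{"x": -0.23,"y": 0,"z": 0,"ax": 0,"ay": 0,"az": 0,"claw": 0.75},{"x": 0,"y": 0,"z": 0.3,"ax": 0,"ay": 0,"az": 0,"claw": 0.75},{"x": 0,"y": 0,"z": 0.4,"ax": 0,"ay": 0,"az": 0,"claw": 0.75},{"x": 0,"y": 0,"z": 0.4,"ax": 0,"ay": 0,"az": 0,"claw": 0.75},{"x": 0,"y": 0,"z": 0.4,"ax": 0,"ay": 0,"az": 0,"claw": 0.75},{"x": 0,"y": 0,"z": 0.3,"ax": 0,"ay": 0,"az": 0,"claw": 0.75},{"x": 0,"y": 0,"z": 0.2,"ax": 0,"ay": 0,"az": 0,"claw": 0.75},{"x": 0,"y": 0,"z": 0,"ax": 0,"ay": 0,"az": 0,"claw": 0.75}])

```text
time: 7.88
ee_pos: [0.5878, 0.072, 0.0976]
ee_rot: [-0.041, 0.945, 0.126, 0.3]
ft_force: [0.1, -0.2, 0.1]
finger_gap: 0.07
grip_force: 0.0
```

```bash
python3 -c "
from st import *
go('blue',0.002)
a=camera('scene'); b=camera('side')
cv2.imwrite('pics/g2.png',np.hstack([cv2.resize(a['color'][150:240,260:350],(400,400)),cv2.resize(b['color'][120:210,225:315],(400,400))]))"
```

```text
tilt/yaw axes [[0.788, 0.262, 0.557], [0.213, -0.965, 0.152], [0.578, -0.001, -0.816]] [-0.28  0.12  2.17  0.8   0.43  0.36] [ 0.09 -0.2   0.06]
rot [-0.05 -0.05  0.05] shift [ 0.02  0.01 -0.03]
```

View pics/g2.png

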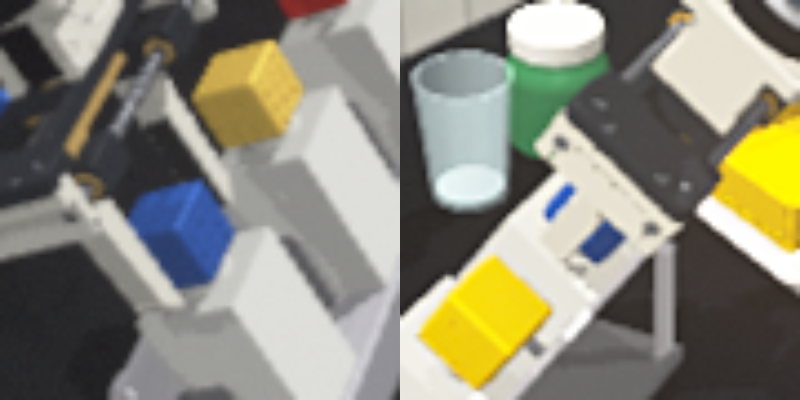

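The fingers now straddle the blue cap, with the tips just above the body. I'll close and lift straight up.

servo_tool(targets=[{"x": 0,"y": 0,"z": 0,"ax": 0,"ay": 0,"az": 0,"claw": 0},{"x": 0,"y": 0,"z": 0,"ax": 0,"ay": 0,"az": 0,"claw": 0},{"x": 0,"y": 0,"z": 0,"ax": 0,"ay": 0,"az": 0,"claw": 0},{"x": 0,"y": 0,"z": 0,"ax": 0,"ay": 0,"az": 0,"claw": 0},{"x": 0,"y": 0,"z": 0,"ax": 0,"ay": 0,"az": 0,"claw": 0},{"x": 0,"y": 0,"z": 0,"ax": 0,"ay": 0,"az": 0,"claw": 0},{"x": 0,"y": 0,"z": 0,"ax": 0,"ay": 0,"az": 0,"claw": 0},{"x": 0,"y": 0,"z": 0,"ax": 0,"ay": 0,"az": 0,"claw": 0}], grip_force=50)

```text
time: 8.65
ee_pos: [0.5883, 0.0717, 0.0997]
ee_rot: [-0.04, 0.944, 0.126, 0.302]
ft_force: [-4.3, -1.3, 5.4]
finger_gap: 0.0399
grip_force: 50.0
```

servo_tool(targets=[{"x": 0.12,"y": 0,"z": -0.16,"ax": 0,"ay": 0,"az": 0,"claw": 0},{"x": 0.12,"y": 0,"z": -0.16,"ax": 0,"ay": 0,"az": 0,"claw": 0},{"x": 0.12,"y": 0,"z": -0.16,"ax": 0,"ay": 0,"az": 0,"claw": 0},{"x": 0.12,"y": 0,"z": -0.16,"ax": 0,"ay": 0,"az": 0,"claw": 0},{"x": 0.12,"y": 0,"z": -0.16,"ax": 0,"ay": 0,"az": 0,"claw": 0},{"x": 0,"y": 0,"z": 0,"ax": 0,"ay": 0,"az": 0,"claw": 0},{"x": 0,"y": 0,"z": 0,"ax": 0,"ay": 0,"az": 0,"claw": 0},{"x": 0,"y": 0,"z": 0,"ax": 0,"ay": 0,"az": 0,"claw": 0}])

```text
time: 9.32
ee_pos: [0.5885, 0.0721, 0.1289]
ee_rot: [-0.04, 0.944, 0.126, 0.301]
ft_force: [0.2, -0.3, -0.7]
finger_gap: 0.0396
grip_force: 50.0
```

```bash
cat > w.py <<'E'
from st import *
F=[];Q=[]
for i in range(6):
    s=get_state(); F.append(s['ft_force']);Q.append(s['ft_torque']); c=camera('side')
print(np.mean(F,0).round(2),np.mean(Q,0).round(3),s['ee_pos'].round(4),s['finger_gap'],s['grip_force'],s['time'])
E
python3 w.py
```

```text
[-0.   -0.14 -1.63] [-0.132  0.478  0.013] [0.5887 0.072  0.1289] 0.03977744299174476 49.96356904506683 9.5667
```

Fz is −1.6 N, about 0.17 kg, so blue is empty. I'll put it back down and release it.

servo_tool(targets=[{"x": -0.12,"y": 0,"z": 0.16,"ax": 0,"ay": 0,"az": 0,"claw": 0},{"x": -0.12,"y": 0,"z": 0.16,"ax": 0,"ay": 0,"az": 0,"claw": 0},{"x": -0.12,"y": 0,"z": 0.16,"ax": 0,"ay": 0,"az": 0,"claw": 0},{"x": -0.12,"y": 0,"z": 0.16,"ax": 0,"ay": 0,"az": 0,"claw": 0},{"x": -0.1,"y": 0,"z": 0.13,"ax": 0,"ay": 0,"az": 0,"claw": 0},{"x": 0,"y": 0,"z": 0,"ax": 0,"ay": 0,"az": 0,"claw": 0},{"x": 0,"y": 0,"z": 0,"ax": 0,"ay": 0,"az": 0,"claw": 0}])

```text
time: 10.2
ee_pos: [0.588, 0.0717, 0.0999]
ee_rot: [-0.04, 0.944, 0.126, 0.301]
ft_force: [-0.4, 0.2, -1.6]
finger_gap: 0.0397
grip_force: 50.0
```

servo_tool(targets=[{"x": 0,"y": 0,"z": 0,"ax": 0,"ay": 0,"az": 0,"claw": 0.75},{"x": 0,"y": 0,"z": 0,"ax": 0,"ay": 0,"az": 0,"claw": 0.75},{"x": 0,"y": 0,"z": 0,"ax": 0,"ay": 0,"az": 0,"claw": 0.75},{"x": 0,"y": 0,"z": 0,"ax": 0,"ay": 0,"az": 0,"claw": 0.75},{"x": 0,"y": 0,"z": 0,"ax": 0,"ay": 0,"az": 0,"claw": 0.75},{"x": 0,"y": 0,"z": -0.4,"ax": 0,"ay": 0,"az": 0,"claw": 0.75},{"x": 0,"y": 0,"z": -0.5,"ax": 0,"ay": 0,"az": 0,"claw": 0.75},{"x": 0,"y": 0,"z": -0.6,"ax": 0,"ay": 0,"az": 0,"claw": 0.75},{"x": 0,"y": 0,"z": -0.6,"ax": 0,"ay": 0,"az": 0,"claw": 0.75}])

```text
time: 10.95
ee_pos: [0.5522, 0.0622, 0.152]
ee_rot: [-0.04, 0.944, 0.126, 0.301]
ft_force: [0.6, 0.2, 0.2]
finger_gap: 0.0696
grip_force: 0.0
```

```bash
python3 - <<'E'
from st import *
go('yellow',.062); go('yellow',.002)
for n in('scene','side'):
    c=camera(n); P=cloud(c,dict(scene=(283,187,318,218),side=(254,148,288,183))[n],112); P=P[P[:,2]>.105]@B
    print(n,len(P),np.percentile(P,[2,98],axis=0).round(4).tolist())
E
```

```text
tilt/yaw axes [[0.787, 0.262, 0.558], [0.213, -0.965, 0.152], [0.579, -0.0, -0.816]] [-0.34 -0.04  2.17  0.64  0.59  0.5 ] [0.61 0.17 0.18]
rot [-0.04 -0.06  0.05] shift [-0.02 -3.82  0.16]
tilt/yaw axes [[0.787, 0.262, 0.558], [0.213, -0.965, 0.152], [0.579, -0.0, -0.816]] [-0.34 -0.04  2.17  0.64  0.59  0.5 ] [0.61 0.17 0.18]
rot [-0.04 -0.06  0.05] shift [-0.02 -3.82  2.16]
scene 452 [[0.519, -0.1016, -0.2206], [0.5578, -0.064, -0.1859]]
side 347 [[0.5163, -0.0964, -0.2196], [0.5535, -0.0591, -0.1856]]
```

servo_tool(targets=[{"x": 0,"y": -0.76,"z": 0,"ax": 0,"ay": 0,"az": 0,"claw": 0.75},{"x": 0,"y": -0.76,"z": 0,"ax": 0,"ay": 0,"az": 0,"claw": 0.75},{"x": 0,"y": -0.76,"z": 0,"ax": 0,"ay": 0,"az": 0,"claw": 0.75},{"x": 0,"y": -0.76,"z": 0,"ax": 0,"ay": 0,"az": 0,"claw": 0.75},{"x": 0,"y": -0.78,"z": 0,"ax": 0,"ay": 0,"az": 0,"claw": 0.75},{"x": 0,"y": 0,"z": 0,"ax": 0,"ay": 0,"az": 0,"claw": 0.75}])

```text
time: 11.55
ee_pos: [0.5211, 0.1764, 0.1506]
ee_rot: [-0.041, 0.944, 0.127, 0.3]
ft_force: [-0.5, 0.3, -0.3]
finger_gap: 0.0696
grip_force: 0.0
```

```bash
python3 -c "
from st import *
go('yellow',.003)"
```

```text
tilt/yaw axes [[0.787, 0.266, 0.557], [0.216, -0.964, 0.155], [0.578, -0.001, -0.816]] [ 0.01 -0.06  2.19  0.36  0.44  1.04] [-0.5   0.29 -0.32]
rot [-0.07 -0.05  0.08] shift [0.04 0.13 2.1 ]
```

servo_tool(targets=[{"x": 0,"y": 0.13,"z": 0.3,"ax": 0,"ay": 0,"az": 0.08,"claw": 0.75},{"x": 0,"y": 0,"z": 0.4,"ax": 0,"ay": 0,"az": 0,"claw": 0.75},{"x": 0,"y": 0,"z": 0.5,"ax": 0,"ay": 0,"az": 0,"claw": 0.75},{"x": 0,"y": 0,"z": 0.5,"ax": 0,"ay": 0,"az": 0,"claw": 0.75},{"x": 0,"y": 0,"z": 0.3,"ax": 0,"ay": 0,"az": 0,"claw": 0.75},{"x": 0,"y": 0,"z": 0.1,"ax": 0,"ay": 0,"az": 0,"claw": 0.75},{"x": 0,"y": 0,"z": 0,"ax": 0,"ay": 0,"az": 0,"claw": 0.75}])

```text
time: 12.13
ee_pos: [0.5591, 0.1782, 0.0989]
ee_rot: [-0.041, 0.945, 0.122, 0.3]
ft_force: [-1.1, -0.7, -0.0]
finger_gap: 0.0697
grip_force: 0.0
```

```bash
python3 -c "
from st import *
go('yellow',.003)"
```

```text
tilt/yaw axes [[0.79, 0.255, 0.557], [0.205, -0.967, 0.151], [0.577, -0.005, -0.816]] [0.02 0.1  2.18 0.51 0.29 0.88] [-1.12 -0.71 -0.02]
rot [-0.04 -0.05 -0.03] shift [ 0.01 -0.13 -0.02]
```

servo_tool(targets=[{"x": 0,"y": 0,"z": 0,"ax": 0,"ay": 0,"az": 0,"claw": 0},{"x": 0,"y": 0,"z": 0,"ax": 0,"ay": 0,"az": 0,"claw": 0},{"x": 0,"y": 0,"z": 0,"ax": 0,"ay": 0,"az": 0,"claw": 0},{"x": 0,"y": 0,"z": 0,"ax": 0,"ay": 0,"az": 0,"claw": 0},{"x": 0,"y": 0,"z": 0,"ax": 0,"ay": 0,"az": 0,"claw": 0},{"x": 0,"y": 0,"z": 0,"ax": 0,"ay": 0,"az": 0,"claw": 0},{"x": 0,"y": 0,"z": 0,"ax": 0,"ay": 0,"az": 0,"claw": 0},{"x": 0,"y": 0,"z": 0,"ax": 0,"ay": 0,"az": 0,"claw": 0}], grip_force=50)

```text
time: 12.8
ee_pos: [0.5593, 0.1787, 0.1008]
ee_rot: [-0.041, 0.945, 0.122, 0.302]
ft_force: [-2.2, 0.2, 3.8]
finger_gap: 0.0397
grip_force: 49.7
```

servo_tool(targets=[{"x": 0.12,"y": 0,"z": -0.16,"ax": 0,"ay": 0,"az": 0,"claw": 0},{"x": 0.12,"y": 0,"z": -0.16,"ax": 0,"ay": 0,"az": 0,"claw": 0},{"x": 0.12,"y": 0,"z": -0.16,"ax": 0,"ay": 0,"az": 0,"claw": 0},{"x": 0.12,"y": 0,"z": -0.16,"ax": 0,"ay": 0,"az": 0,"claw": 0},{"x": 0.12,"y": 0,"z": -0.16,"ax": 0,"ay": 0,"az": 0,"claw": 0},{"x": 0,"y": 0,"z": 0,"ax": 0,"ay": 0,"az": 0,"claw": 0},{"x": 0,"y": 0,"z": 0,"ax": 0,"ay": 0,"az": 0,"claw": 0},{"x": 0,"y": 0,"z": 0,"ax": 0,"ay": 0,"az": 0,"claw": 0}])

```text
time: 13.47
ee_pos: [0.5597, 0.1787, 0.1302]
ee_rot: [-0.041, 0.945, 0.122, 0.301]
ft_force: [-0.0, 0.2, -2.0]
finger_gap: 0.04
grip_force: 49.7
```

```bash
python3 w.py
```

```text
[-0.    0.09 -1.76] [-0.109  0.451  0.002] [0.5597 0.1787 0.13  ] 0.03942954383848353 49.70672428607941 13.7167
```

Yellow reads −1.76 N, so it is empty and red must be the loaded one. I'll put yellow back with a small y correction.

servo_tool(targets=[{"x": -0.06,"y": -0.05,"z": 0.08,"ax": 0,"ay": 0,"az": 0,"claw": 0},{"x": -0.12,"y": -0.05,"z": 0.16,"ax": 0,"ay": 0,"az": 0,"claw": 0},{"x": -0.12,"y": 0,"z": 0.16,"ax": 0,"ay": 0,"az": 0,"claw": 0},{"x": -0.12,"y": 0,"z": 0.16,"ax": 0,"ay": 0,"az": 0,"claw": 0},{"x": -0.1,"y": 0,"z": 0.14,"ax": 0,"ay": 0,"az": 0,"claw": 0},{"x": -0.06,"y": 0,"z": 0.08,"ax": 0,"ay": 0,"az": 0,"claw": 0},{"x": 0,"y": 0,"z": 0,"ax": 0,"ay": 0,"az": 0,"claw": 0},{"x": 0,"y": 0,"z": 0,"ax": 0,"ay": 0,"az": 0,"claw": 0}])

```text
time: 14.43
ee_pos: [0.5585, 0.1816, 0.101]
ee_rot: [-0.041, 0.945, 0.122, 0.301]
ft_force: [0.7, 0.1, -1.5]
finger_gap: 0.0399
grip_force: 49.8
```

servo_tool(targets=[{"x": 0,"y": 0,"z": 0,"ax": 0,"ay": 0,"az": 0,"claw": 0.75},{"x": 0,"y": 0,"z": 0,"ax": 0,"ay": 0,"az": 0,"claw": 0.75},{"x": 0,"y": 0,"z": 0,"ax": 0,"ay": 0,"az": 0,"claw": 0.75},{"x": 0,"y": 0,"z": 0,"ax": 0,"ay": 0,"az": 0,"claw": 0.75},{"x": 0,"y": 0,"z": 0,"ax": 0,"ay": 0,"az": 0,"claw": 0.75},{"x": 0,"y": 0,"z": -0.4,"ax": 0,"ay": 0,"az": 0,"claw": 0.75},{"x": 0,"y": 0,"z": -0.5,"ax": 0,"ay": 0,"az": 0,"claw": 0.75},{"x": 0,"y": 0,"z": -0.6,"ax": 0,"ay": 0,"az": 0,"claw": 0.75},{"x": 0,"y": 0,"z": -0.6,"ax": 0,"ay": 0,"az": 0,"claw": 0.75},{"x": 0,"y": 0,"z": 0,"ax": 0,"ay": 0,"az": 0,"claw": 0.75},{"x": 0,"y": 0,"z": 0,"ax": 0,"ay": 0,"az": 0,"claw": 0.75}])

```text
time: 15.35
ee_pos: [0.5239, 0.1719, 0.1537]
ee_rot: [-0.041, 0.944, 0.122, 0.303]
ft_force: [0.6, -0.1, -0.9]
finger_gap: 0.0696
grip_force: 0.0
```

```bash
python3 - <<'E'
from st import *
go('red',.003)
for n in('scene','side'):
    c=camera(n); P=cloud(c,dict(scene=(300,156,332,186),side=(228,174,262,211))[n],25); P=P[P[:,2]>.105]@B
    print(n,len(P),np.percentile(P,[2,98],axis=0).round(4).tolist())
E
```

```text
tilt/yaw axes [[0.787, 0.255, 0.561], [0.205, -0.967, 0.151], [0.582, -0.004, -0.814]] [-0.   -0.07  2.18  0.36  0.45  1.03] [ 0.58 -0.11 -0.89]
rot [-0.03 -0.09 -0.02] shift [-0.07 -3.86  2.17]
scene 402 [[0.5183, 0.0148, -0.2218], [0.5586, 0.0533, -0.1858]]
side 402 [[0.516, 0.0212, -0.2211], [0.5535, 0.0571, -0.1856]]
```

servo_tool(targets=[{"x": 0,"y": -0.64,"z": 0,"ax": 0,"ay": 0,"az": 0,"claw": 0.75},{"x": 0,"y": -0.64,"z": 0,"ax": 0,"ay": 0,"az": 0,"claw": 0.75},{"x": 0,"y": -0.64,"z": 0,"ax": 0,"ay": 0,"az": 0,"claw": 0.75},{"x": 0,"y": -0.64,"z": 0,"ax": 0,"ay": 0,"az": 0,"claw": 0.75},{"x": 0,"y": -0.64,"z": 0,"ax": 0,"ay": 0,"az": 0,"claw": 0.75},{"x": 0,"y": -0.64,"z": 0,"ax": 0,"ay": 0,"az": 0,"claw": 0.75},{"x": 0,"y": 0,"z": 0,"ax": 0,"ay": 0,"az": 0,"claw": 0.75},{"x": 0,"y": 0,"z": 0,"ax": 0,"ay": 0,"az": 0,"claw": 0.75},{"x": 0,"y": 0,"z": 0,"ax": 0,"ay": 0,"az": 0,"claw": 0.75}])

```text
time: 16.2
ee_pos: [0.4936, 0.2833, 0.152]
ee_rot: [-0.041, 0.945, 0.122, 0.3]
ft_force: [0.4, 0.6, 0.0]
finger_gap: 0.0699
grip_force: 0.0
```

```bash
python3 -c "
from st import *
go('red',.003)"
```

```text
tilt/yaw axes [[0.79, 0.256, 0.557], [0.206, -0.967, 0.152], [0.578, -0.005, -0.816]] [ 0.37 -0.    2.12 -0.15  0.41  1.8 ] [0.36 0.6  0.05]
rot [-0.04 -0.05 -0.02] shift [-0.   -0.02  2.14]
```

servo_tool(targets=[{"x": 0,"y": 0,"z": 0.3,"ax": 0,"ay": 0,"az": 0,"claw": 0.75},{"x": 0,"y": 0,"z": 0.4,"ax": 0,"ay": 0,"az": 0,"claw": 0.75},{"x": 0,"y": 0,"z": 0.5,"ax": 0,"ay": 0,"az": 0,"claw": 0.75},{"x": 0,"y": 0,"z": 0.5,"ax": 0,"ay": 0,"az": 0,"claw": 0.75},{"x": 0,"y": 0,"z": 0.3,"ax": 0,"ay": 0,"az": 0,"claw": 0.75},{"x": 0,"y": 0,"z": 0.1,"ax": 0,"ay": 0,"az": 0,"claw": 0.75},{"x": 0,"y": 0,"z": 0,"ax": 0,"ay": 0,"az": 0,"claw": 0.75},{"x": 0,"y": 0,"z": 0,"ax": 0,"ay": 0,"az": 0,"claw": 0.75}])

```text
time: 16.87
ee_pos: [0.5292, 0.2924, 0.1017]
ee_rot: [-0.041, 0.945, 0.121, 0.301]
ft_force: [0.4, -0.2, 0.5]
finger_gap: 0.0695
grip_force: 0.0
```

```bash
python3 -c "
from st import *
go('red',.003)"
```

```text
tilt/yaw axes [[0.789, 0.254, 0.559], [0.205, -0.967, 0.151], [0.579, -0.005, -0.815]] [ 0.36  0.15  2.12 -0.21  0.26  1.86] [ 0.42 -0.16  0.5 ]
rot [-0.03 -0.06 -0.03] shift [-0.05 -0.02  0.06]
```

servo_tool(targets=[{"x": 0,"y": 0,"z": 0,"ax": 0,"ay": 0,"az": 0,"claw": 0},{"x": 0,"y": 0,"z": 0,"ax": 0,"ay": 0,"az": 0,"claw": 0},{"x": 0,"y": 0,"z": 0,"ax": 0,"ay": 0,"az": 0,"claw": 0},{"x": 0,"y": 0,"z": 0,"ax": 0,"ay": 0,"az": 0,"claw": 0},{"x": 0,"y": 0,"z": 0,"ax": 0,"ay": 0,"az": 0,"claw": 0},{"x": 0,"y": 0,"z": 0,"ax": 0,"ay": 0,"az": 0,"claw": 0},{"x": 0,"y": 0,"z": 0,"ax": 0,"ay": 0,"az": 0,"claw": 0},{"x": 0,"y": 0,"z": 0,"ax": 0,"ay": 0,"az": 0,"claw": 0}], grip_force=60)

```text
time: 17.53
ee_pos: [0.5291, 0.2932, 0.1023]
ee_rot: [-0.042, 0.945, 0.122, 0.302]
ft_force: [-4.7, 1.9, 5.0]
finger_gap: 0.0396
grip_force: 60.0
```

servo_tool(targets=[{"x": 0.12,"y": 0,"z": -0.16,"ax": 0,"ay": 0,"az": 0,"claw": 0},{"x": 0.12,"y": 0,"z": -0.16,"ax": 0,"ay": 0,"az": 0,"claw": 0},{"x": 0.12,"y": 0,"z": -0.16,"ax": 0,"ay": 0,"az": 0,"claw": 0},{"x": 0.12,"y": 0,"z": -0.16,"ax": 0,"ay": 0,"az": 0,"claw": 0},{"x": 0.12,"y": 0,"z": -0.16,"ax": 0,"ay": 0,"az": 0,"claw": 0},{"x": 0,"y": 0,"z": 0,"ax": 0,"ay": 0,"az": 0,"claw": 0},{"x": 0,"y": 0,"z": 0,"ax": 0,"ay": 0,"az": 0,"claw": 0}])

```text
time: 18.12
ee_pos: [0.5301, 0.293, 0.1324]
ee_rot: [-0.041, 0.945, 0.122, 0.302]
ft_force: [-1.2, 0.5, -6.5]
finger_gap: 0.0396
grip_force: 60.0
```

```bash
python3 w.py; python3 -c "
from st import *
print(get_state()['q'].round(2))"
```

```text
[-0.24  0.45 -6.27] [-0.295  1.088  0.02 ] [0.5295 0.2928 0.1312] 0.04013288754773931 59.99514162540436 18.3667
[ 0.36  0.1   2.08 -0.16  0.35  1.8 ]
```

Red is 0.64 kg, so it is the loaded bottle. I'll lift it high, then turn it upright.

servo_tool(targets=[{"x": 0.2,"y": 0,"z": -0.28,"ax": 0,"ay": 0,"az": 0,"claw": 0},{"x": 0.4,"y": 0,"z": -0.57,"ax": 0,"ay": 0,"az": 0,"claw": 0},{"x": 0.4,"y": 0,"z": -0.57,"ax": 0,"ay": 0,"az": 0,"claw": 0},{"x": 0.4,"y": 0,"z": -0.57,"ax": 0,"ay": 0,"az": 0,"claw": 0},{"x": 0.4,"y": 0,"z": -0.57,"ax": 0,"ay": 0,"az": 0,"claw": 0},{"x": 0.4,"y": 0,"z": -0.57,"ax": 0,"ay": 0,"az": 0,"claw": 0},{"x": 0.4,"y": 0,"z": -0.57,"ax": 0,"ay": 0,"az": 0,"claw": 0},{"x": 0.4,"y": 0,"z": -0.57,"ax": 0,"ay": 0,"az": 0,"claw": 0},{"x": 0.2,"y": 0,"z": -0.3,"ax": 0,"ay": 0,"az": 0,"claw": 0},{"x": 0,"y": 0,"z": 0,"ax": 0,"ay": 0,"az": 0,"claw": 0}])

```text
time: 19.25
ee_pos: [0.5306, 0.2926, 0.3033]
ee_rot: [-0.042, 0.944, 0.122, 0.304]
ft_force: [0.8, 0.1, -5.0]
finger_gap: 0.0399
grip_force: 60.0
```

servo_tool(targets=[{"x": 0,"y": 0,"z": 0,"ax": 0,"ay": -0.4,"az": 0,"claw": 0},{"x": 0,"y": 0,"z": 0,"ax": 0,"ay": -0.6,"az": 0,"claw": 0},{"x": 0,"y": 0,"z": 0,"ax": 0,"ay": -0.6,"az": 0,"claw": 0},{"x": 0,"y": 0,"z": 0,"ax": 0,"ay": -0.6,"az": 0,"claw": 0},{"x": 0,"y": 0,"z": 0,"ax": 0,"ay": -0.6,"az": 0,"claw": 0},{"x": 0,"y": 0,"z": 0,"ax": 0,"ay": -0.6,"az": 0,"claw": 0},{"x": 0,"y": 0,"z": 0,"ax": 0,"ay": -0.6,"az": 0,"claw": 0},{"x": 0,"y": 0,"z": 0,"ax": 0,"ay": -0.6,"az": 0,"claw": 0},{"x": 0,"y": 0,"z": 0,"ax": 0,"ay": -0.6,"az": 0,"claw": 0},{"x": 0,"y": 0,"z": 0,"ax": 0,"ay": -0.4,"az": 0,"claw": 0},{"x": 0,"y": 0,"z": 0,"ax": 0,"ay": -0.2,"az": 0,"claw": 0},{"x": 0,"y": 0,"z": 0,"ax": 0,"ay": 0,"az": 0,"claw": 0}])

```text
time: 20.25
ee_pos: [0.5307, 0.2919, 0.2966]
ee_rot: [-0.003, 0.992, 0.128, 0.004]
ft_force: [-0.5, 0.7, -6.3]
finger_gap: 0.0399
grip_force: 60.0
```

```bash
python3 - <<'E'
from st import *
s=get_state(); print(s['ee_pos'],s['q'].round(2),s['time'])
T0=tool(frame(yaw,0)); plan(s,[.513,-.310,s['ee_pos'][2]],T0); print(cur(s).as_matrix().round(3).tolist())
a=camera('scene'); b=camera('side'); 
f=s['ee_pos']+cur(s).apply([0,0,.073])
for n,c in (('scene',a),('side',b)):
    q=c['mtx']@(c['R']@f+c['t']); print(n,q[:2]/q[2])
cv2.imwrite('pics/up.png',np.hstack([a['color'][:400,150:420],b['color'][:400,60:400]]))
E
```

```text
[0.53065256 0.29189071 0.29657704] [0.32 0.31 1.19 0.   1.63 1.63] 20.25
rot [-0.04 -0.08 -0.01] shift [-5.69 19.25  0.  ]
[[0.967, 0.254, 0.007], [0.254, -0.967, 0.006], [0.008, -0.004, -1.0]]
scene [345.02239917 118.16483272]
side [191.303623   182.14278426]
```

View pics/up.png

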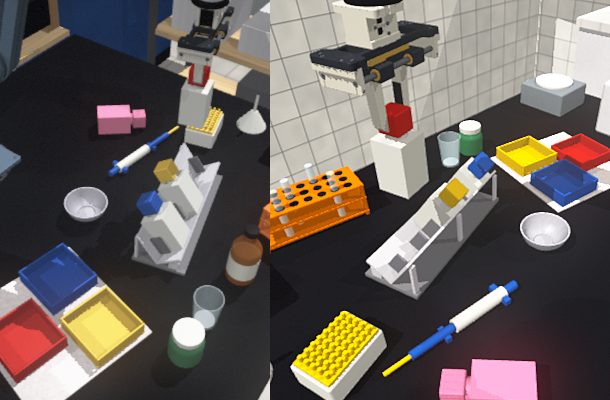

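Both views show red hanging upright, with its foot where predicted. I'll carry it over to the red tray.

servo_tool(targets=[{"x": -0.1,"y": 0.33,"z": 0,"ax": 0,"ay": 0,"az": 0,"claw": 0},{"x": -0.2,"y": 0.67,"z": 0,"ax": 0,"ay": 0,"az": 0,"claw": 0},{"x": -0.25,"y": 0.85,"z": 0,"ax": 0,"ay": 0,"az": 0,"claw": 0},{"x": -0.25,"y": 0.85,"z": 0,"ax": 0,"ay": 0,"az": 0,"claw": 0},{"x": -0.25,"y": 0.85,"z": 0,"ax": 0,"ay": 0,"az": 0,"claw": 0},{"x": -0.25,"y": 0.85,"z": 0,"ax": 0,"ay": 0,"az": 0,"claw": 0},{"x": -0.25,"y": 0.85,"z": 0,"ax": 0,"ay": 0,"az": 0,"claw": 0},{"x": -0.25,"y": 0.85,"z": 0,"ax": 0,"ay": 0,"az": 0,"claw": 0},{"x": -0.25,"y": 0.85,"z": 0,"ax": 0,"ay": 0,"az": 0,"claw": 0},{"x": -0.25,"y": 0.85,"z": 0,"ax": 0,"ay": 0,"az": 0,"claw": 0},{"x": -0.25,"y": 0.85,"z": 0,"ax": 0,"ay": 0,"az": 0,"claw": 0},{"x": -0.25,"y": 0.85,"z": 0,"ax": 0,"ay": 0,"az": 0,"claw": 0}])

```text
time: 21.35
ee_pos: [0.5195, -0.0068, 0.2975]
ee_rot: [-0.002, 0.992, 0.129, 0.006]
ft_force: [-0.3, -0.2, -6.6]
finger_gap: 0.0395
grip_force: 60.0
```

servo_tool(targets=[{"x": -0.25,"y": 0.85,"z": 0,"ax": 0,"ay": 0,"az": 0,"claw": 0},{"x": -0.25,"y": 0.85,"z": 0,"ax": 0,"ay": 0,"az": 0,"claw": 0},{"x": -0.25,"y": 0.85,"z": 0,"ax": 0,"ay": 0,"az": 0,"claw": 0},{"x": -0.25,"y": 0.85,"z": 0,"ax": 0,"ay": 0,"az": 0,"claw": 0},{"x": -0.25,"y": 0.85,"z": 0,"ax": 0,"ay": 0,"az": 0,"claw": 0},{"x": -0.25,"y": 0.85,"z": 0,"ax": 0,"ay": 0,"az": 0,"claw": 0},{"x": -0.25,"y": 0.85,"z": 0,"ax": 0,"ay": 0,"az": 0,"claw": 0},{"x": -0.25,"y": 0.85,"z": 0,"ax": 0,"ay": 0,"az": 0,"claw": 0},{"x": -0.25,"y": 0.85,"z": 0,"ax": 0,"ay": 0,"az": 0,"claw": 0},{"x": -0.2,"y": 0.67,"z": 0,"ax": 0,"ay": 0,"az": 0,"claw": 0},{"x": -0.1,"y": 0.4,"z": 0,"ax": 0,"ay": 0,"az": 0,"claw": 0},{"x": 0,"y": 0,"z": 0,"ax": 0,"ay": 0,"az": 0,"claw": 0}])

```text
time: 22.35
ee_pos: [0.5123, -0.2804, 0.2947]
ee_rot: [-0.002, 0.992, 0.127, 0.005]
ft_force: [-1.0, 0.1, -5.9]
finger_gap: 0.0395
grip_force: 60.0
```

```bash
cat > dn.py <<'E'
from st import *
s=get_state(); print(s['q'].round(2),s['time'],s['ft_force'].round(2))
plan(s,[.513,-.310,.011+.073],tool(frame(yaw,0)))
c=camera('scene'); u,v=np.meshgrid(np.arange(100,290),np.arange(120,400)); P=lift(c,u.ravel(),v.ravel()); col=c['color'][v.ravel(),u.ravel()].astype(int)
m=(np.linalg.norm(P[:,:2]-s['ee_pos'][:2],axis=1)<.06)&(col.min(1)>80)&(P[:,2]<s['ee_pos'][2]+.035)&(P[:,2]>.06)
print('body white z pct',np.percentile(P[m][:,2],[1,5,50,99]).round(4), 'xy', np.percentile(P[m][:,:2],[2,98],axis=0).round(3).tolist())
E
python3 dn.py
```

```text
[-0.7   0.27  1.25  0.01  1.62  0.62] 22.35 [-0.97  0.09 -5.92]
rot [-0.03 -0.1  -0.03] shift [-0.23  0.96  7.02]
body white z pct [0.2198 0.2251 0.2829 0.3174] xy [[0.489, -0.316], [0.545, -0.247]]
```

servo_tool(targets=[{"x": -0.11,"y": 0.48,"z": 0.2,"ax": 0,"ay": -0.1,"az": 0,"claw": 0},{"x": -0.12,"y": 0.48,"z": 0.4,"ax": 0,"ay": 0,"az": 0,"claw": 0},{"x": 0,"y": 0,"z": 0.6,"ax": 0,"ay": 0,"az": 0,"claw": 0},{"x": 0,"y": 0,"z": 0.7,"ax": 0,"ay": 0,"az": 0,"claw": 0},{"x": 0,"y": 0,"z": 0.7,"ax": 0,"ay": 0,"az": 0,"claw": 0},{"x": 0,"y": 0,"z": 0.7,"ax": 0,"ay": 0,"az": 0,"claw": 0},{"x": 0,"y": 0,"z": 0.7,"ax": 0,"ay": 0,"az": 0,"claw": 0},{"x": 0,"y": 0,"z": 0.6,"ax": 0,"ay": 0,"az": 0,"claw": 0},{"x": 0,"y": 0,"z": 0.4,"ax": 0,"ay": 0,"az": 0,"claw": 0},{"x": 0,"y": 0,"z": 0.2,"ax": 0,"ay": 0,"az": 0,"claw": 0},{"x": 0,"y": 0,"z": 0,"ax": 0,"ay": 0,"az": 0,"claw": 0},{"x": 0,"y": 0,"z": 0,"ax": 0,"ay": 0,"az": 0,"claw": 0}])

```text
time: 23.4
ee_pos: [0.5139, -0.3064, 0.1386]
ee_rot: [-0.002, 0.992, 0.129, -0.0]
ft_force: [-0.4, -1.4, -6.0]
finger_gap: 0.0394
grip_force: 60.0
```

```bash
python3 dn.py
```

```text
[-0.73  0.38  1.47  0.    1.29  0.59] 23.4 [-0.37 -1.39 -6.  ]
rot [-0.05  0.    0.  ] shift [-0.06  0.11  1.82]
body white z pct [0.0637 0.069  0.1254 0.1632] xy [[0.493, -0.342], [0.546, -0.272]]
```

Now the last 55 mm, slowing towards contact.

servo_tool(targets=[{"x": 0,"y": 0.1,"z": 0.3,"ax": 0,"ay": 0,"az": 0,"claw": 0},{"x": 0,"y": 0,"z": 0.4,"ax": 0,"ay": 0,"az": 0,"claw": 0},{"x": 0,"y": 0,"z": 0.4,"ax": 0,"ay": 0,"az": 0,"claw": 0},{"x": 0,"y": 0,"z": 0.25,"ax": 0,"ay": 0,"az": 0,"claw": 0},{"x": 0,"y": 0,"z": 0.15,"ax": 0,"ay": 0,"az": 0,"claw": 0},{"x": 0,"y": 0,"z": 0.08,"ax": 0,"ay": 0,"az": 0,"claw": 0},{"x": 0,"y": 0,"z": 0.05,"ax": 0,"ay": 0,"az": 0,"claw": 0},{"x": 0,"y": 0,"z": 0,"ax": 0,"ay": 0,"az": 0,"claw": 0},{"x": 0,"y": 0,"z": 0,"ax": 0,"ay": 0,"az": 0,"claw": 0}])

```text
time: 24.2
ee_pos: [0.5149, -0.3094, 0.0903]
ee_rot: [-0.002, 0.992, 0.129, 0.0]
ft_force: [0.0, -0.2, -6.5]
finger_gap: 0.0395
grip_force: 60.0
```

servo_tool(targets=[{"x": 0,"y": 0,"z": 0.05,"ax": 0,"ay": 0,"az": 0,"claw": 0},{"x": 0,"y": 0,"z": 0.05,"ax": 0,"ay": 0,"az": 0,"claw": 0},{"x": 0,"y": 0,"z": 0.0,"ax": 0,"ay": 0,"az": 0,"claw": 0},{"x": 0,"y": 0,"z": 0,"ax": 0,"ay": 0,"az": 0,"claw": 0}])

```text
time: 24.53
ee_pos: [0.5151, -0.3095, 0.0888]
ee_rot: [-0.001, 0.992, 0.129, 0.001]
ft_force: [-2.2, 1.9, 6.1]
finger_gap: 0.0394
grip_force: 60.0
```

Fz went from −6.5 to +6.1 N, so the bottle is on the floor. I'll ease off, release and retreat.

servo_tool(targets=[{"x": 0,"y": 0,"z": -0.04,"ax": 0,"ay": 0,"az": 0,"claw": 0},{"x": 0,"y": 0,"z": 0,"ax": 0,"ay": 0,"az": 0,"claw": 0},{"x": 0,"y": 0,"z": 0,"ax": 0,"ay": 0,"az": 0,"claw": 0.8},{"x": 0,"y": 0,"z": 0,"ax": 0,"ay": 0,"az": 0,"claw": 0.8},{"x": 0,"y": 0,"z": 0,"ax": 0,"ay": 0,"az": 0,"claw": 0.8},{"x": 0,"y": 0,"z": 0,"ax": 0,"ay": 0,"az": 0,"claw": 0.8},{"x": 0,"y": 0,"z": 0,"ax": 0,"ay": 0,"az": 0,"claw": 0.8},{"x": 0,"y": 0,"z": 0,"ax": 0,"ay": 0,"az": 0,"claw": 0.8},{"x": 0,"y": 0,"z": 0,"ax": 0,"ay": 0,"az": 0,"claw": 0.8}])

```text
time: 25.28
ee_pos: [0.5145, -0.3091, 0.0879]
ee_rot: [-0.002, 0.992, 0.129, -0.0]
ft_force: [-0.4, -0.7, -0.1]
finger_gap: 0.0737
grip_force: 0.0
```

servo_tool(targets=[{"x": 0,"y": 0,"z": -0.2,"ax": 0,"ay": 0,"az": 0,"claw": 0.8},{"x": 0,"y": 0,"z": -0.4,"ax": 0,"ay": 0,"az": 0,"claw": 0.8},{"x": 0,"y": 0,"z": -0.6,"ax": 0,"ay": 0,"az": 0,"claw": 0.8},{"x": 0,"y": 0,"z": -0.8,"ax": 0,"ay": 0,"az": 0,"claw": 0.8},{"x": 0,"y": 0,"z": -0.8,"ax": 0,"ay": 0,"az": 0,"claw": 0.8},{"x": 0,"y": 0,"z": -0.8,"ax": 0,"ay": 0,"az": 0,"claw": 0.8},{"x": 0,"y": 0,"z": -0.8,"ax": 0,"ay": 0,"az": 0,"claw": 0.8},{"x": 0,"y": 0,"z": -0.4,"ax": 0,"ay": 0,"az": 0,"claw": 0.8},{"x": 0,"y": 0,"z": 0,"ax": 0,"ay": 0,"az": 0,"claw": 0.8},{"x": 0,"y": 0,"z": 0,"ax": 0,"ay": 0,"az": 0,"claw": 0.8}])

```text
time: 26.12
ee_pos: [0.5149, -0.31, 0.2327]
ee_rot: [-0.002, 0.992, 0.129, 0.0]
ft_force: [0.3, -0.5, -0.8]
finger_gap: 0.0743
grip_force: 0.0
```

```bash
python3 - <<'E'
from st import *
s=get_state(); print(s['time'],s['ft_force'].round(2))
a=camera('scene'); b=camera('side')
for n,c,bx in(('scene',a,(130,200,240,385)),('side',b,(320,80,420,175))):
    P=cloud(c,bx,0); P=P[(P[:,2]>.1)&(P[:,2]<.18)]@frame(yaw,0); print(n,len(P),np.percentile(P,[2,98],axis=0).round(4).tolist() if len(P) else '')
print('tray ctr',np.array([.513,-.31,0])@frame(yaw,0))
cv2.imwrite('pics/end.png',np.hstack([a['color'][:400,100:420],b['color'][:400,140:440]]))
E
```

```text
26.1167 [ 0.33 -0.51 -0.84]
scene 638 [[0.3983, -0.4502, 0.1227], [0.4361, -0.4126, 0.1571]]
side 296 [[0.3952, -0.4461, 0.1187], [0.4332, -0.4082, 0.1559]]
tray ctr [ 0.41698986 -0.4305676   0.        ]
```

View pics/end.png

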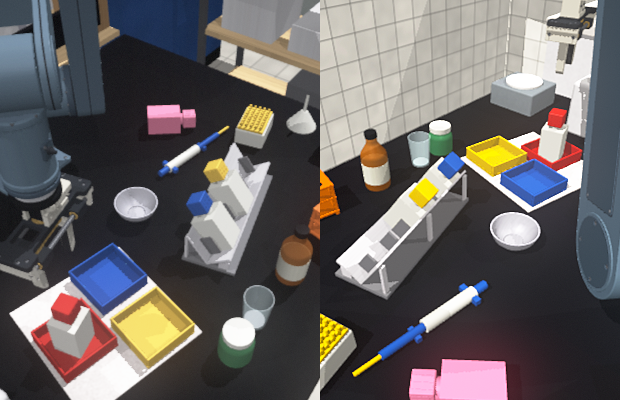

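The red bottle stands upright at the centre of its tray: cap top at z ≈ 0.156 m, 1–2 mm off centre. Blue and yellow are seated, and the bystanders look undisturbed.

```bash
python3 -c "
from rig import *
print(close_job())"
```

```text
the job is handed in; nothing more can be done
None
```

I handed the job in at about 26 s, and the result of the judging was not shown: the red bottle was the loaded one (about 0.64 kg) and stands upright in the red tray, the empty blue and yellow bottles are back in their rack seats, and the last picture shows the other things on the bench undisturbed.

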